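# Find the 36 mm well with the spring probe

## Task

Take the temperature probe out of its stand and find, by gently feeling for the bottom with its spring stem, which of the three wells in the heater's aluminium block is 36 mm deep; the other two are 28 mm and 44 mm deep. Lower the probe until it is lightly pressed on the bottom of that well, then let go and leave it standing there. Never push or drop the stem hard against anything, and leave the other things on the bench where they are.

Things in the scene. Friction and masses are not known exactly. Their poses are not given: they have to be found in the camera images.
- heater: Dry-block heater, fixed: white housing 180 x 220 mm, 30 mm high, carrying a bare aluminium block 70 x 150 mm whose flat top is 85 mm above the bench. Origin: on the bench below the middle well; z up, y along the row of wells, x across it, away from the control panel.
- well1 (a point): Centre of the first well's mouth (45 mm to the heater's +y side of the middle one), level with the block's top, z up. All three wells look alike: vertical 12 mm bore, 3 mm chamfer at the mouth, flat floor. One is 28 mm deep, one 36 mm and one 44 mm, in an order that differs every time and is found only by feel.
- well2 (a point): Centre of the mouth of the middle well, level with the block's top; see well1.
- well3 (a point): Centre of the mouth of the third well (45 mm to the heater's -y side of the middle one), level with the block's top; see well1.
- stand: Grey plastic probe stand, fixed to the bench: block 60 x 60 mm, 70 mm high, with a vertical 14 mm bore in the middle of its top in which the probe's stem hangs at the start. Origin: centre of its underside.
- probe: The temperature probe, 110 g: round black handle 22 mm in diameter, 80 mm high, upright, a steel stem out of its underside. Origin: centre of the handle's underside; z up. At the start this underside rests on the stand's top, the stem in its bore. Grip across the handle about 50 mm above its underside and lift straight up; any yaw will do.
- stem: The probe's steel stem, 10 mm in diameter, tip tapered over 6 mm to a 5 mm flat. Origin: centre of the tip's end, 60 mm below the handle's underside when unloaded; z up. It springs up into the handle by at most 6 mm, at 1 N per mm without preload, then is solid. A press of 2 to 5 N is right, over 15 N too much. Standing free, the probe's weight pushes it in about 1 mm.
- tip_box: Blue pipette-tip box with clear lid, loose, 85 x 120 mm, 67 mm high; origin: centre of its underside. To be left alone.
- bottle: Amber bottle, loose, 60 mm in diameter, 130 mm high; origin: centre of its underside. To be left alone.
- well_plate: Flat six-well culture plate, loose, 85 x 127 mm, about 20 mm high; origin: centre of its underside. To be left alone.
Mind the look-alikes: they are no part of the job. Of the things that look like the probe, the smallest one is meant.

How it is judged:
By the outcome, as a careful person would: the job done as asked, in the order asked, and still so for the second after the job is handed in, with the robot touching nothing.
It also fails if it takes over 54 s, if anything falls off the work surface, if the arm or the gripper's body presses on something with over 40 N, if the wrist force passes 120 N, or if a joint passes its speed limit or range.

## Robot

A 6-joint arm with a two-finger parallel gripper is mounted at the origin on the work surface. World frame = base frame: x ahead of the robot, y to its left, z up, the work surface at z = 0. Lengths are in m, angles in rad, forces in N, time in s.
With the tool pointing down it reaches from about 0.375 to 0.9 m from the base axis. Payload 3.1 kg.
Tool frame: the origin (TCP) lies between the finger pads; the fingertips stand manip.finger_overhang ahead of it and the grasp point (between the pads) lies 5 mm behind it (manip.finger_overhang is the distance from the TCP to the fingertips, in m); z points along the fingers, y is the line along which they close (so a half turn about z gives the same grasp; the last joint's range is limited). The gripper opens to 85 mm and grips with 20 to 120 N. Pads are 22 mm wide; open, the fingers measure 114 mm over their backs; the gripper's body (76 mm by 85 mm) begins 54 mm behind the grasp point. The pads swing forward as they close: fully open they stand 13 mm farther back than shut.
Start: joints at [-1.383, 0.527, 1.433, -0, 1.181, -0.178], TCP at [0.224, -0.584, 0.245] pointing down, gripper open.
Joint ranges: [-3.08, 3.08], [-0.75, 2.2], [0.22, 2.44], [-1.43, 4.57], [0, 2.65], [-2.85, 2.85]. Speed limits (rad/s): [2.79, 2.79, 3.14, 3.14, 3.14, 3.14].

## Interface

Orientations are given as a unit quaternion [x, y, z, w].
In Python, from station import manip gives the robot as it stands.
- The arm moves only by the tool drive_tool, never from a script. Its argument "plan" is a list of rows, each a list of 7 numbers: the shift along the tool's x, y, z in m, then the turn, a rotation vector about the tool's x, y, z in degrees, then the opening, from -1 (shut) to 1 (fully open). In form: [[x, y, z, wx, wy, wz, gripper], ...]. A call has 1 to 10 rows; each row shifts and turns the commanded pose from where the row before left it, along the tool's axes as they then stand; what a row does not reach is not made up. A row lasts 1/10 s, in which the tool goes at most 50 mm and 8.59 degrees, less where a joint would pass 70% of its speed; a pose out of reach is approached as far as the arm can. A call is refused whole if a number of a shift passes 0.05 or a number of a turn 8.59, either way. A call with a gripper value outside its range is refused whole. The fingers move at their own pace and stop on an object; "newtons" is the grip in N (left out, the last holds). Time passes only in rows, so rows that do not move let the fingers close. It gives the time, the measured TCP pose, the force, the opening and the grip force at its end, in the units of the state.
- manip.sense(): the state, without advancing time (a new reading comes with each control period).
- manip.snapshot(name): name is "scene" or "side" or "wrist"; returns a dict with "image" (384x512x3 uint8, red, green, blue), "z_map" (384x512 float32, m along the optical axis (not along the pixel's ray), 0 where there is no reading), "fov_y" (degrees; the focal length in pixels is half the picture's height over the tangent of half this angle, whatever the lens; pixels are square), "cx", "cy" (the principal point, pixels), "k1" (the pictures are not rectified: a ray, as slopes to the right and down, at radius r is drawn at 1 + k1 r^2 times it, then the intrinsics apply), "extrinsics" (4x4, takes a point from camera to world coordinates); the wrist camera has in their place "mount" (4x4, takes a point from camera to tool coordinates, whose origin is the TCP and whose axes are the flange's). Camera axes: x right, y up, looking along -z (the intrinsics and any distortion apply to the point x, -y, -z); pixel columns grow to the right and rows downward; lengths in m; the calibration is good to about 2 mm. A picture is of the moment at which its call begins: read the wrist's pose just before it.
- manip.sign_off(): hands the job in; it is judged then, once.
The state is a dict: "t": time; "q": joint angles; "qd": joint speeds; "tau": joint torques, N m; "tcp_pos": TCP position; "tool_rot": TCP orientation; "force": force on the tool from outside, world axes, zero at the start; "ft_torque": the same for the moment, N m; "finger_gap": opening from 0.0 (shut) to 1.0 (fully open); "gripper_force": force on a finger pad.
Only numpy, scipy, OpenCV 4.12 (cv2) and the standard library are available. Lean on these libraries where they do the work, as an engineer would, in place of code of your own. Each camera call takes 0.05 s, during which the arm holds its last target. There are 200 camera calls.

## Working session

There is one attempt and no reset: what is moved stays moved. The work goes in short steps, Python scripts to look and compute and a tool call to move; the robot and the scene stay as the last step left them, time stands still between calls to the robot, and variables do not carry over. Pictures are saved under pics/ and viewed, at most 10 in all, crops included, and the job is handed in when it is done.

Besides the shell and the picture viewer there is one more tool, called after "Call:" as name(argument=value, ...), one argument or row to a line, values as JSON. drive_tool: Moves the arm, as the interface text tells. Its arguments: {"type":"object","properties":{"plan":{"type":"array"},"newtons":{"type":"number"}},"required":["plan"]}

```bash
ls; mkdir -p pics
cat > h.py <<'E'
import numpy as np, cv2
from station import manip
def snap(n):
    s=manip.sense(); d=manip.snapshot(n); d['s']=s
    if n=='wrist':
        from scipy.spatial.transform import Rotation as R
        T=np.eye(4); T[:3,:3]=R.from_quat(s['tool_rot']).as_matrix(); T[:3,3]=s['tcp_pos']; d['E']=T@np.array(d['mount'])
    else: d['E']=np.array(d['extrinsics'])
    h=d['image'].shape[0]; f=h/2/np.tan(np.radians(d['fov_y'])/2)
    d['K']=np.array([[f,0,d['cx']],[0,f,d['cy']],[0,0,1]]); d['D']=np.array([d['k1'],0,0,0,0.])
    return d
def rays(d,uv):
    p=cv2.undistortPoints(np.array(uv,float).reshape(-1,1,2),d['K'],d['D']).reshape(-1,2)
    return np.c_[p[:,0],-p[:,1],-np.ones(len(p))]@d['E'][:3,:3].T, d['E'][:3,3]
def onplane(d,uv,z):
    r,o=rays(d,uv); return o+r*((z-o[2])/r[:,2])[:,None]
def cloud(d):
    v,u=np.mgrid[:384,:512]; uv=np.c_[u.ravel(),v.ravel()]
    r,o=rays(d,uv); return (o+r*d['z_map'].ravel()[:,None]).reshape(384,512,3)
def proj(d,P):
    q=(np.atleast_2d(P)-d['E'][:3,3])@d['E'][:3,:3]; q=q*[1,-1,-1]
    return cv2.projectPoints(q,np.zeros(3),np.zeros(3),d['K'],d['D'])[0].reshape(-1,2)
E
python3 - <<'E'
from h import *
import pickle
for n in('scene','side','wrist'):
    d=snap(n); pickle.dump(d,open(n+'.pkl','wb')); cv2.imwrite(f'pics/{n}0.png',d['image'][...,::-1]); print(n,d['E'][:3,3].round(3),d['fov_y'],d['k1'])
print(manip.sense(),manip.finger_overhang)
E
```

```text
pics
scene [ 1.164 -0.087  0.974] 51.80024735363802 -0.1315456719699568
side [ 0.488 -0.671  0.747] 53.95553288599182 -0.09289143533160506
wrist [ 0.286 -0.561  0.372] 68.99174605197031 -0.009550739889190248
{'t': 0.15, 'q': array([-1.38353517e+00,  5.28239393e-01,  1.43362761e+00, -1.90540164e-05,
        1.18142010e+00, -1.78522493e-01]), 'qd': array([-0.00072279, -0.00212252, -0.00285708, -0.00032392,  0.00055864,
        0.00130986]), 'tau': array([ 1.40779739e-03, -4.42743945e+01, -1.78276616e+01, -2.79253582e-04,
        5.61762092e-03,  2.58151942e-06]), 'tcp_pos': array([ 0.22345812, -0.5831088 ,  0.2445603 ]), 'tool_rot': array([ 9.83320846e-01,  1.81877421e-01, -1.25125141e-05, -8.47177912e-04]), 'force': array([ 0.51226209,  0.08213974, -0.08071686]), 'ft_torque': array([-0.00530265,  0.00343385, -0.0013877 ]), 'gripper_force': 0.0, 'finger_gap': 1.0005827912479124} 0.014
```

View pics/scene0.png

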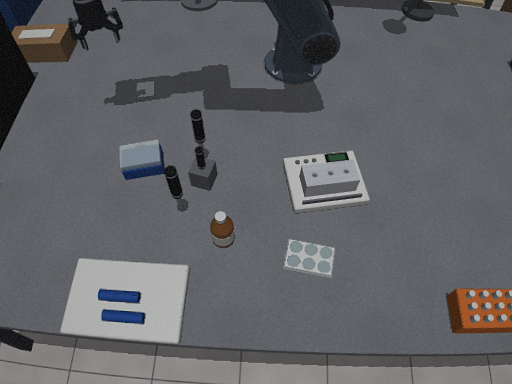

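View pics/side0.png

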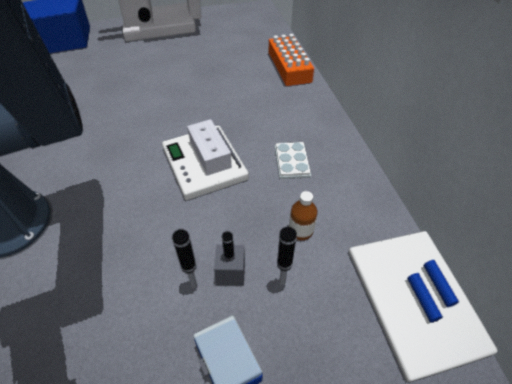

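Three candidate black handles in scene: (198,127), (200,157) and (174,182). The one at (200,157), side view (228,245), is the smallest and the only one in the grey stand. I'll confirm that in a crop and measure it.

Run:
```python
from h import *
import pickle
S=pickle.load(open('scene.pkl','rb'));D=pickle.load(open('side.pkl','rb'))
a=cv2.resize(S['image'][95:215,140:240],None,fx=4,fy=4,interpolation=2); b=cv2.resize(D['image'][100:220,150:250],None,fx=4,fy=4,interpolation=2)
c=np.hstack([a,b]); 
cv2.imwrite('pics/crop1.png',c[...,::-1])
for n,d in(('scene',S),('side',D)):
    P=cloud(d); g=cv2.cvtColor(d['image'],cv2.COLOR_RGB2GRAY); ok=d['z_map']>0
    reg=(P[...,0]>.2)&(P[...,0]<.9)&(abs(P[...,1])<.6)&ok
    print(n,'bench z',np.median(P[...,2][reg]))
    for nm,lo,hi in(('standtop',.062,.077),('handletop',.14,.165),('block',.080,.09),('tall',.17,.4)):
        m=(reg&(P[...,2]>lo)&(P[...,2]<hi)).astype(np.uint8)
        k,l,st,ce=cv2.connectedComponentsWithStats(m)
        for i in range(1,k):
            if st[i,4]>25: 
                Q=P[l==i]; print(nm,ce[i].round(),st[i,4],Q.mean(0).round(4),Q.min(0).round(3),Q.max(0).round(3))
```

```text
scene bench z -0.0004107319178698887
standtop [139. 153.] 860 [ 0.489  -0.45    0.0654] [ 0.436 -0.515  0.062] [ 0.542 -0.385  0.071]
standtop [202. 168.] 331 [ 0.5351 -0.2603  0.0687] [ 0.493 -0.297  0.062] [ 0.565 -0.225  0.075]
standtop [327. 185.] 180 [0.572  0.0891 0.0696] [0.521 0.017 0.062] [0.59  0.176 0.077]
standtop [222. 235.] 58 [ 0.7378 -0.1846  0.0702] [ 0.719 -0.216  0.062] [ 0.745 -0.158  0.077]
standtop [481. 295.] 31 [0.8724 0.4616 0.0696] [0.86  0.456 0.062] [0.879 0.467 0.077]
standtop [495. 295.] 31 [0.8734 0.4987 0.0694] [0.86  0.495 0.062] [0.88  0.507 0.077]
standtop [507. 295.] 29 [0.8735 0.5337 0.0694] [0.864 0.526 0.062] [0.879 0.541 0.077]
handletop [197. 127.] 58 [ 0.4564 -0.2722  0.1529] [ 0.446 -0.286  0.14 ] [ 0.462 -0.261  0.165]
handletop [198. 150.] 58 [ 0.5309 -0.2615  0.1471] [ 0.519 -0.273  0.14 ] [ 0.54  -0.252  0.152]
handletop [173. 183.] 64 [ 0.6418 -0.3092  0.1521] [ 0.624 -0.325  0.141] [ 0.648 -0.299  0.165]
block [330. 173.] 1137 [0.5421 0.0956 0.0842] [0.49  0.016 0.08 ] [0.591 0.176 0.089]
block [221. 228.] 126 [ 0.7275 -0.1853  0.0852]
[... 1144 characters left out ...]
.1528] [ 0.433 -0.294  0.141] [ 0.461 -0.276  0.165]
handletop [286. 251.] 118 [ 0.6288 -0.3267  0.1527] [ 0.617 -0.331  0.141] [ 0.646 -0.308  0.165]
block [208. 140.] 1029 [0.5425 0.0886 0.0849] [0.496 0.013 0.08 ] [0.591 0.176 0.089]
block [303. 215.] 155 [ 0.7087 -0.2053  0.0852] [ 0.686 -0.22   0.08 ] [ 0.743 -0.17   0.09 ]
block [228. 257.] 26 [ 0.5283 -0.2727  0.0852] [ 0.52  -0.276  0.081] [ 0.538 -0.267  0.09 ]
tall [ 51. 113.] 2843 [ 0.247  -0.0439  0.3289] [ 0.2   -0.105  0.224] [0.285 0.093 0.4  ]
tall [287. 237.] 316 [ 0.6307 -0.3209  0.1913] [ 0.617 -0.332  0.171] [ 0.648 -0.302  0.199]
tall [181. 240.] 298 [ 0.4465 -0.2834  0.1907] [ 0.431 -0.294  0.17 ] [ 0.461 -0.265  0.199]
```

View pics/crop1.png

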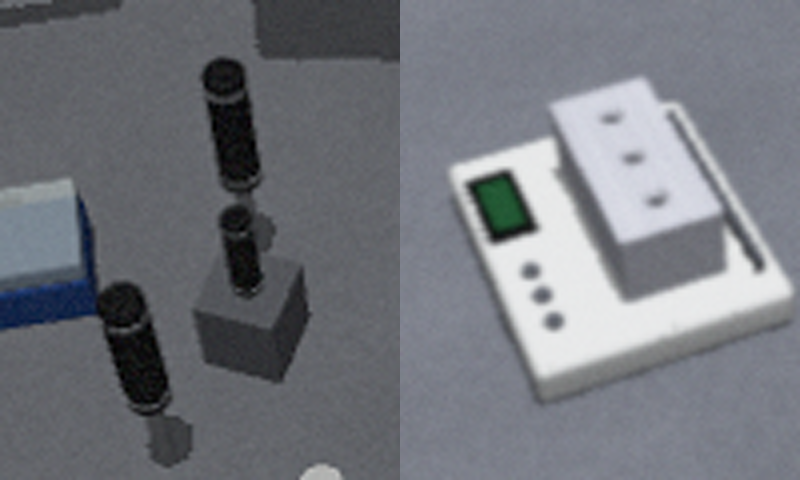

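The crop confirms it. The middle handle in the grey stand is the smaller one, and its two bigger neighbours stand on the bench with tops at about 0.2 m. Next I move above it for a wrist view.

Call:
drive_tool(
  plan=[
    [0,0,-0.01,0,0,7,1],
    [0,0,-0.01,0,0,7,1],
    [0,0,-0.01,0,0,7,1],
  ],
)

```text
t: 0.45
tcp_pos: [0.2235, -0.5833, 0.2751]
tool_rot: [1.0, -0.003, -0.0, -0.001]
force: [-0.4, -0.3, -0.5]
finger_gap: 1.0
gripper_force: 0.0
```

Call:
drive_tool(
  plan=[
    [0.015,-0.02,0,0,0,0,1],
    [0.03,-0.04,0,0,0,0,1],
    [0.03,-0.04,0,0,0,0,1],
    [0.03,-0.04,0,0,0,0,1],
    [0.03,-0.04,0,0,0,0,1],
    [0.03,-0.04,0,0,0,0,1],
    [0.03,-0.04,0,0,0,0,1],
    [0.03,-0.04,0,0,0,0,1],
    [0.015,-0.02,0,0,0,0,1],
    [0.012,-0.018,0,0,0,0,1],
  ],
)

```text
t: 1.45
tcp_pos: [0.4768, -0.2437, 0.2751]
tool_rot: [1.0, 0.001, -0.0, -0.0]
force: [-0.5, 0.2, 0.1]
finger_gap: 0.999
gripper_force: 0.0
```

Call:
drive_tool(
  plan=[
    [0,0,0,0,0,0,1],
    [0,0,0,0,0,0,1],
  ],
)

```text
t: 1.65
tcp_pos: [0.4757, -0.2456, 0.2751]
tool_rot: [1.0, 0.0, -0.0, 0.0]
force: [0.2, -0.2, -0.2]
finger_gap: 0.995
gripper_force: 0.0
```

Run:
```python
from h import *
import pickle
d=snap('wrist'); pickle.dump(d,open('w1.pkl','wb')); cv2.imwrite('pics/w1.png',d['image'][...,::-1])
s=d['s'];print(s['t'],s['tcp_pos'],s['tool_rot'])
P=cloud(d);g=cv2.cvtColor(d['image'],cv2.COLOR_RGB2GRAY)
m=((P[...,2]>.145)&(P[...,2]<.156)).astype(np.uint8)
k,l,st,ce=cv2.connectedComponentsWithStats(m)
for i in range(1,k):
    if st[i,4]>60:
        c=max(cv2.findContours((l==i).astype(np.uint8),0,1)[0],key=len)
        (u,v),r=cv2.minEnclosingCircle(c); print(st[i],u,v,r,P[l==i].mean(0),onplane(d,[[u,v]],.15))
```

```text
1.65 [ 0.47574832 -0.24556519  0.2751276 ] [ 9.99999900e-01  3.01281872e-04 -3.17837834e-04  9.51385072e-05]
[330   0  31  19 202] 345.0 6.0 16.155593872070312 [ 0.62430927 -0.31661943  0.15044214] [[ 0.62801812 -0.3199213   0.15      ]]
[261 120  24  24 461] 272.5 131.5 12.103818893432617 [ 0.52958337 -0.26372705  0.1487049 ] [[ 0.52963498 -0.26372634  0.15      ]]
[237 195  27  24 114] 249.0 207.5 15.305328369140625 [ 0.4643768 -0.2480082  0.1504259] [[ 0.45880847 -0.24264842  0.15      ]]
```

View pics/w1.png

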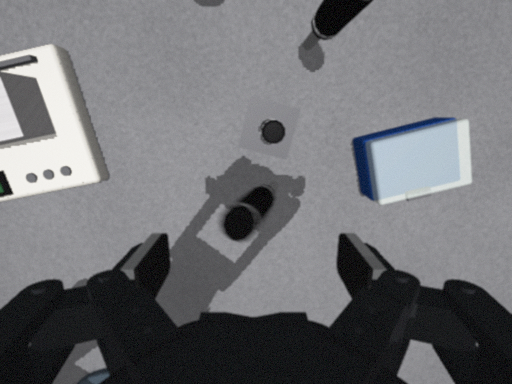

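The probe's top is at px (272,131), which gives world (0.5296, -0.2637). The larger look-alikes are at px (238,220) and (340,10), and both are clear of the approach. I'll move over the probe and go down.

Call:
drive_tool(
  plan=[
    [0.018,0.006,0,0,0,0,1],
    [0.018,0.006,0,0,0,0,1],
    [0.018,0.006,0,0,0,0,1],
    [0,0,0.02,0,0,0,1],
    [0,0,0.03,0,0,0,1],
    [0,0,0.03,0,0,0,1],
    [0,0,0,0,0,0,1],
    [0,0,0,0,0,0,1],
  ],
)

```text
t: 2.5
tcp_pos: [0.5293, -0.2649, 0.1953]
tool_rot: [1.0, -0.001, -0.0, -0.0]
force: [0.5, -0.4, 0.6]
finger_gap: 0.999
gripper_force: 0.0
```

Run:
```python
from h import *
d=snap('wrist'); cv2.imwrite('pics/w2.png',d['image'][...,::-1])
s=d['s'];print(s['t'],s['tcp_pos'],s['tool_rot'])
P=cloud(d)
m=((P[...,2]>.145)&(P[...,2]<.156)).astype(np.uint8)
k,l,st,ce=cv2.connectedComponentsWithStats(m)
for i in range(1,k):
    if st[i,4]>60: print(st[i],P[l==i].mean(0),P[l==i].min(0),P[l==i].max(0))
```

```text
2.5 [ 0.52932929 -0.26488092  0.19526398] [ 9.99999236e-01 -1.15308323e-03 -3.92705091e-04 -2.12221378e-04]
[235 204  32  30 773] [ 0.53063927 -0.26407719  0.14864213] [ 0.51963213 -0.27448651  0.14512802] [ 0.5402875  -0.25360538  0.15063275]
```

Call:
drive_tool(
  plan=[
    [0.001,-0.001,0.02,0,0,0,1],
    [0,0,0.02,0,0,0,1],
    [0,0,0.02,0,0,0,1],
    [0,0,0.015,0,0,0,1],
    [0,0,0.005,0,0,0,0.2],
    [0,0,0,0,0,0,-0.2],
    [0,0,0,0,0,0,-0.6],
    [0,0,0,0,0,0,-1],
    [0,0,0,0,0,0,-1],
    [0,0,0,0,0,0,-1],
  ],
  newtons=40,
)

```text
t: 3.55
tcp_pos: [0.5315, -0.2634, 0.1167]
tool_rot: [1.0, -0.0, 0.001, 0.001]
force: [0.5, 0.6, 5.1]
finger_gap: 0.249
gripper_force: 39.2
```

Call:
drive_tool(
  plan=[
    [0,0,0,0,0,0,-1],
    [0,0,0,0,0,0,-1],
    [0,0,0,0,0,0,-1],
  ],
)

```text
t: 3.85
tcp_pos: [0.5315, -0.2634, 0.1166]
tool_rot: [1.0, -0.0, 0.001, 0.001]
force: [-0.2, -0.4, 5.6]
finger_gap: 0.245
gripper_force: 39.2
```

Call:
drive_tool(
  plan=[
    [0,0,-0.005,0,0,0,-1],
    [0,0,-0.015,0,0,0,-1],
    [0,0,-0.02,0,0,0,-1],
    [0,0,-0.02,0,0,0,-1],
    [0,0,-0.02,0,0,0,-1],
    [0,0,-0.02,0,0,0,-1],
    [0,0,-0.015,0,0,0,-1],
    [0,0,-0.005,0,0,0,-1],
    [0,0,0,0,0,0,-1],
    [0,0,0,0,0,0,-1],
  ],
)

```text
t: 4.85
tcp_pos: [0.5302, -0.2624, 0.2344]
tool_rot: [1.0, -0.0, -0.001, -0.001]
force: [-1.0, 0.4, -1.7]
finger_gap: 0.25
gripper_force: 39.3
```

Run:
```python
from h import *
import pickle
s=manip.sense();print(s['t'],s['tcp_pos'],s['force'],s['ft_torque'])
S=snap('scene');D=snap('side'); pickle.dump((S,D),open('lift.pkl','wb'))
t=s['tcp_pos']; 
c=[]
for d in(S,D):
    u,v=proj(d,t-[0,0,.06])[0].astype(int); print(u,v)
    c.append(cv2.resize(d['image'][max(0,v-45):max(0,v-45)+100,u-50:u+50],(400,400),interpolation=2))
cv2.imwrite('pics/lift.png',np.hstack(c)[...,::-1])
```

```text
4.85 [ 0.53024629 -0.26237521  0.23440838] [-0.97686591  0.42509567 -1.65413994] [ 0.04153251 -0.00609789 -0.0083803 ]
196 142
225 226
```

View pics/lift.png

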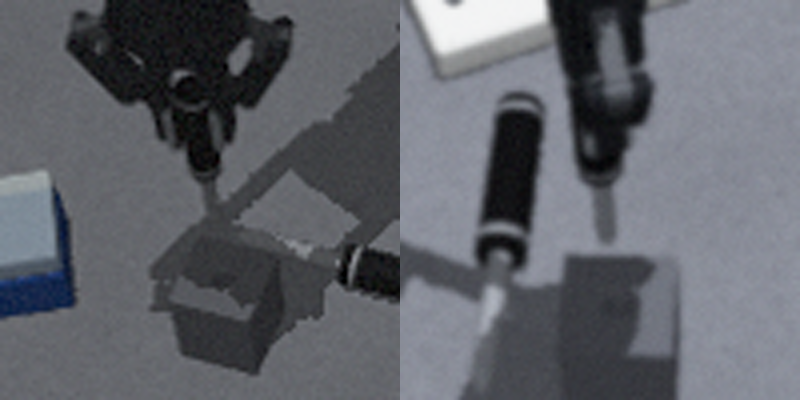

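Run:
```python
from h import *
S=snap('scene');D=snap('side')
cv2.imwrite('pics/now.png',np.hstack([cv2.resize(S['image'][60:260,90:290],(400,400),interpolation=2),cv2.resize(D['image'][130:330,130:330],(400,400),interpolation=2)])[...,::-1])
```

```text
(no output)
```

View pics/now.png

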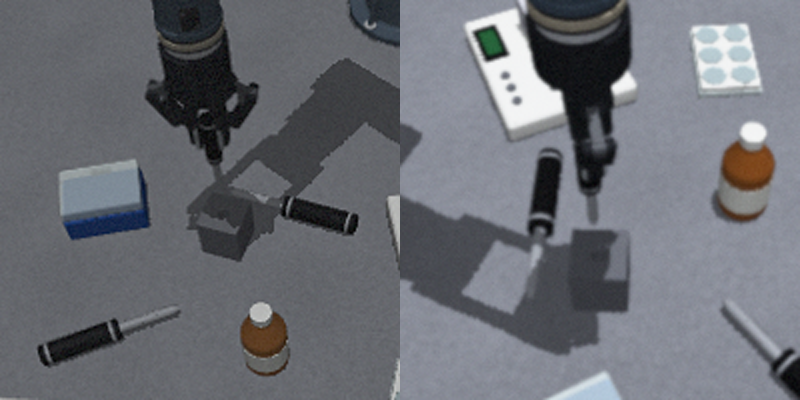

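The picture shows both big look-alikes lying on the bench, near (320,215) and (110,330). They had been standing balanced on their stems. I'll check from the earlier frames whether they were already falling at t=1.65, when the gripper was still at least 6 cm above them. Meanwhile I carry the probe to the heater for a view of the wells.

Call:
drive_tool(
  plan=[
    [-0.003,-0.02,0,0,0,0,-1],
    [-0.006,-0.04,0,0,0,0,-1],
    [-0.006,-0.04,0,0,0,0,-1],
    [-0.006,-0.04,0,0,0,0,-1],
    [-0.006,-0.04,0,0,0,0,-1],
    [-0.006,-0.04,0,0,0,0,-1],
    [-0.006,-0.04,0,0,0,0,-1],
    [-0.006,-0.04,0,0,0,0,-1],
    [-0.006,-0.04,0,0,0,0,-1],
    [-0.003,-0.02,0,0,0,0,-1],
  ],
)

```text
t: 6.05
tcp_pos: [0.4746, 0.1008, 0.2351]
tool_rot: [1.0, 0.001, -0.001, -0.001]
force: [-0.2, -0.6, -0.8]
finger_gap: 0.242
gripper_force: 39.4
```

Call:
drive_tool(
  plan=[
    [0,0,0,0,0,0,-1],
    [0,0,0,0,0,0,-1],
    [0,0,0,0,0,0,-1],
  ],
)

```text
t: 6.35
tcp_pos: [0.477, 0.0967, 0.2353]
tool_rot: [1.0, -0.001, -0.0, 0.0]
force: [0.7, -0.4, -1.7]
finger_gap: 0.249
gripper_force: 39.4
```

Run:
```python
from h import *
import pickle
from scipy.spatial.transform import Rotation as R
w=pickle.load(open('w1.pkl','rb'));P=cloud(w);print('w1 lookalike top max z')
for c in((.62,.66,-.36,-.28),(.42,.49,-.3,-.22)):
    m=(P[...,2]>.1)&(P[...,2]<.23)&(P[...,0]>c[0])&(P[...,0]<c[1])&(P[...,1]>c[2])&(P[...,1]<c[3]); q=P[m]; print(q[:,2].max(),q[q[:,2]>q[:,2].max()-.006].mean(0))
d=snap('wrist'); pickle.dump(d,open('w3.pkl','wb'))
s=d['s'];print(s['t'],s['tcp_pos'],R.from_quat(s['tool_rot']).as_matrix().round(4).tolist(),s['force'])
P=cloud(d);g=cv2.cvtColor(d['image'],cv2.COLOR_RGB2GRAY)
m=((P[...,2]>.08)&(P[...,2]<.09)&(P[...,0]>.46)&(P[...,0]<.62)&(P[...,1]>-.02)&(P[...,1]<.2)).astype(np.uint8)
m=cv2.morphologyEx(m,cv2.MORPH_CLOSE,np.ones((25,25)));r=cv2.minAreaRect(cv2.findNonZero(m));print(r)
bx=cv2.boxPoints(r);print(onplane(d,bx,.085).round(4), onplane(d,[r[0]],.085))
x0,y0=bx.min(0).astype(int)-15;x1,y1=bx.max(0).astype(int)+15
x0=max(x0,0);y0=max(y0,0)
print(x0,y0,x1,y1)
c=cv2.resize(d['image'][y0:y1,x0:x1],None,fx=3,fy=3,interpolation=2)[:600,:800]
cv2.imwrite('pics/w3.png',c[...,::-1])
```

```text
w1 lookalike top max z
0.18167088799161563 [ 0.62193611 -0.32430775  0.1777448 ]
0.19445304069183358 [ 0.45831962 -0.23289995  0.19092747]
6.35 [0.47701404 0.09673122 0.23529072] [[1.0, -0.0012, -0.0], [-0.0012, -1.0, -0.0003], [-0.0, 0.0003, -1.0]] [ 0.6602227  -0.40424814 -1.65705817]
((256.423095703125, 117.11538696289062), (75.70083618164062, 159.2462921142578), 78.69007110595703)
[[0.5631 0.1733 0.085 ]
 [0.5902 0.0275 0.085 ]
 [0.5228 0.0085 0.085 ]
 [0.4919 0.1637 0.085 ]] [[0.54326026 0.09242823 0.085     ]]
155 49 356 184
```

View pics/w3.png

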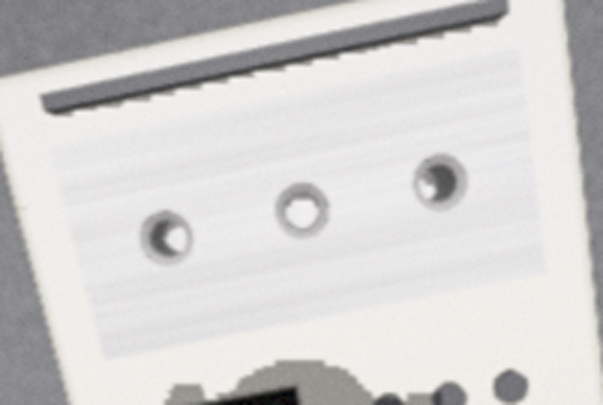

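The view shows three wells at crop (166,237), (302,210) and (440,181). The look-alikes' tops had already leaned 15–40 mm by t=1.65, and one was 13 cm from the gripper, so they were toppling by themselves. Next I fit the well mouths.

Run:
```python
from h import *
import pickle
d=pickle.load(open('w3.pkl','rb'));g=cv2.cvtColor(d['image'],cv2.COLOR_RGB2GRAY)
k=6;G=cv2.resize(g,None,fx=k,fy=k,interpolation=cv2.INTER_CUBIC)
C=[]
for u,v in((210.3,128),(255.7,119),(301.7,109.3)):
    x,y=int((u-13)*k),int((v-13)*k);p=G[y:y+26*k,x:x+26*k]
    m=(p<212).astype(np.uint8)
    c=max(cv2.findContours(m,0,1)[0],key=cv2.contourArea);e=cv2.fitEllipse(cv2.convexHull(c));
    q=((np.array(e[0])+[x,y]+.5)/k-.5);C.append(q);print(q,np.array(e[1])/k)
W=onplane(d,C,.085);print(W.round(4),np.linalg.norm(np.diff(W,axis=0),axis=1),W.mean(0))
print(np.degrees(np.arctan2(*(W[0]-W[2])[[0,1]])))
```

```text
[209.88432058 127.68726603] [17.8984108  18.95367432]
[255.33387121 118.54884338] [18.36476771 19.03243891]
[301.30440776 109.10017776] [18.4114151  19.48419444]
[[0.5334 0.1376 0.085 ]
 [0.5419 0.0935 0.085 ]
 [0.5506 0.0495 0.085 ]] [0.04495922 0.0447826 ] [0.5419871  0.09354773 0.085     ]
-11.050641926681894
```

Call:
drive_tool(
  plan=[
    [0.016,0.001,0,0,0,0,-1],
    [0.02,0.001,0,0,0,0,-1],
    [0.02,0.001,0,0,0,0,-1],
    [0.01,0,0,0,0,0,-1],
    [0,0,0.01,0,0,0,-1],
    [0,0,0.01,0,0,0,-1],
    [0,0,0.01,0,0,0,-1],
    [0,0,0.005,0,0,0,-1],
    [0,0,0,0,0,0,-1],
    [0,0,0,0,0,0,-1],
  ],
)

```text
t: 7.4
tcp_pos: [0.5428, 0.0943, 0.2002]
tool_rot: [1.0, -0.0, -0.0, -0.0]
force: [0.6, -0.6, -1.2]
finger_gap: 0.248
gripper_force: 39.4
```

Call:
drive_tool(
  plan=[
    [0,0,0,0,0,0,-1],
    [0,0,0,0,0,0,-1],
  ],
)

```text
t: 7.6
tcp_pos: [0.5434, 0.0942, 0.2008]
tool_rot: [1.0, -0.0, 0.001, 0.0]
force: [-1.8, 0.5, -0.6]
finger_gap: 0.244
gripper_force: 39.4
```

Call:
drive_tool(
  plan=[
    [0,0,0.004,0,0,0,-1],
    [0,0,0.004,0,0,0,-1],
    [0,0,0.004,0,0,0,-1],
    [0,0,0,0,0,0,-1],
    [0,0,0,0,0,0,-1],
  ],
)

```text
t: 8.1
tcp_pos: [0.543, 0.0941, 0.188]
tool_rot: [1.0, -0.0, -0.0, 0.0]
force: [-0.5, -0.6, -0.3]
finger_gap: 0.243
gripper_force: 39.4
```

Call:
drive_tool(
  plan=[
    [0,0,0.003,0,0,0,-1],
    [0,0,0.003,0,0,0,-1],
    [0,0,0,0,0,0,-1],
    [0,0,0,0,0,0,-1],
  ],
)

```text
t: 8.5
tcp_pos: [0.543, 0.0942, 0.1822]
tool_rot: [1.0, -0.0, -0.0, 0.0]
force: [0.5, 0.4, -0.4]
finger_gap: 0.242
gripper_force: 39.4
```

Call:
drive_tool(
  plan=[
    [0,0,0.004,0,0,0,-1],
    [0,0,0.004,0,0,0,-1],
    [0,0,0.004,0,0,0,-1],
    [0,0,0,0,0,0,-1],
    [0,0,0,0,0,0,-1],
  ],
)

```text
t: 9.0
tcp_pos: [0.543, 0.0942, 0.1701]
tool_rot: [1.0, -0.0, -0.0, -0.0]
force: [-1.1, 0.1, -0.5]
finger_gap: 0.247
gripper_force: 39.4
```

Call:
drive_tool(
  plan=[
    [0,0,0.002,0,0,0,-1],
    [0,0,0.002,0,0,0,-1],
    [0,0,0.002,0,0,0,-1],
    [0,0,0.002,0,0,0,-1],
    [0,0,0.001,0,0,0,-1],
    [0,0,0,0,0,0,-1],
    [0,0,0,0,0,0,-1],
  ],
)

```text
t: 9.7
tcp_pos: [0.5431, 0.0942, 0.1615]
tool_rot: [1.0, -0.0, 0.0, -0.0]
force: [0.2, -0.1, 1.5]
finger_gap: 0.243
gripper_force: 39.6
```

```bash
python3 -c "
from h import *
s=manip.sense();print(s['tcp_pos'],s['force'],s['ft_torque'])"
```

```text
[0.54309697 0.09415335 0.16151848] [ 0.23343272 -0.0569582   1.49120864] [-0.00870194  0.1584282   0.06529334]
```

Call:
drive_tool(
  plan=[
    [0,0,0.001,0,0,0,-1],
    [0,0,0.001,0,0,0,-1],
    [0,0,0,0,0,0,-1],
    [0,0,0,0,0,0,-1],
  ],
)

```text
t: 10.1
tcp_pos: [0.5432, 0.0941, 0.1595]
tool_rot: [1.0, -0.0, 0.0, -0.0]
force: [-1.4, -0.6, 3.4]
finger_gap: 0.246
gripper_force: 39.7
```

The middle well's floor is felt at TCP z of about 0.1638, so it is 28 mm deep. Next is the well at (0.5506, 0.0495).

Call:
drive_tool(
  plan=[
    [0,0,-0.008,0,0,0,-1],
    [0,0,-0.012,0,0,0,-1],
    [0,0,-0.013,0,0,0,-1],
    [0,0,-0.0125,0,0,0,-1],
    [0,0,0,0,0,0,-1],
    [0.003,0.014,0,0,0,0,-1],
    [0.003,0.016,0,0,0,0,-1],
    [0.0027,0.014,0,0,0,0,-1],
    [0,0,0,0,0,0,-1],
    [0,0,0,0,0,0,-1],
  ],
)

```text
t: 11.1
tcp_pos: [0.5516, 0.0492, 0.2043]
tool_rot: [1.0, -0.001, -0.001, -0.0]
force: [-0.3, 0.3, -0.7]
finger_gap: 0.246
gripper_force: 39.5
```

Call:
drive_tool(
  plan=[
    [0,0,0,0,0,0,-1],
    [0,0,0.005,0,0,0,-1],
    [0,0,0.005,0,0,0,-1],
    [0,0,0.004,0,0,0,-1],
    [0,0,0.003,0,0,0,-1],
    [0,0,0,0,0,0,-1],
    [0,0,0,0,0,0,-1],
  ],
)

```text
t: 11.8
tcp_pos: [0.5517, 0.0502, 0.1877]
tool_rot: [1.0, -0.0, -0.0, -0.0]
force: [0.7, -0.0, -1.9]
finger_gap: 0.244
gripper_force: 39.5
```

Clear of the rim; continuing down in stages to the 36 mm feel point (floor expected at TCP z of about 0.1556).

Call:
drive_tool(
  plan=[
    [0,0,0.003,0,0,0,-1],
    [0,0,0.003,0,0,0,-1],
    [0,0,0,0,0,0,-1],
  ],
)

```text
t: 12.1
tcp_pos: [0.5515, 0.0501, 0.1814]
tool_rot: [1.0, -0.0, -0.0, -0.0]
force: [0.8, 0.7, -1.7]
finger_gap: 0.242
gripper_force: 39.4
```

Call:
drive_tool(
  plan=[
    [0,0,0.004,0,0,0,-1],
    [0,0,0.004,0,0,0,-1],
    [0,0,0.004,0,0,0,-1],
    [0,0,0.004,0,0,0,-1],
    [0,0,0.003,0,0,0,-1],
    [0,0,0,0,0,0,-1],
    [0,0,0,0,0,0,-1],
  ],
)

```text
t: 12.8
tcp_pos: [0.5517, 0.0501, 0.1627]
tool_rot: [1.0, -0.0, -0.0, -0.0]
force: [-1.0, -0.1, -0.7]
finger_gap: 0.243
gripper_force: 39.4
```

Call:
drive_tool(
  plan=[
    [0,0,0.002,0,0,0,-1],
    [0,0,0.002,0,0,0,-1],
    [0,0,0.002,0,0,0,-1],
    [0,0,0.002,0,0,0,-1],
    [0,0,0.001,0,0,0,-1],
    [0,0,0,0,0,0,-1],
    [0,0,0,0,0,0,-1],
  ],
)

```text
t: 13.5
tcp_pos: [0.5518, 0.0501, 0.1538]
tool_rot: [1.0, -0.0, -0.0, 0.0]
force: [-0.6, 0.1, -0.6]
finger_gap: 0.243
gripper_force: 39.4
```

Call:
drive_tool(
  plan=[
    [0,0,0.001,0,0,0,-1],
    [0,0,0,0,0,0,-1],
    [0,0,0,0,0,0,-1],
  ],
)

```text
t: 13.8
tcp_pos: [0.5518, 0.0501, 0.1528]
tool_rot: [1.0, -0.0, 0.0, -0.0]
force: [-0.6, -0.6, -1.1]
finger_gap: 0.248
gripper_force: 39.4
```

There is no floor down to 38.8 mm, so this one is the 44 mm well. By elimination the well at (0.5334, 0.1376) is 36 mm, and I'll confirm that by feel.

Call:
drive_tool(
  plan=[
    [0,0,-0.012,0,0,0,-1],
    [0,0,-0.014,0,0,0,-1],
    [0,0,-0.014,0,0,0,-1],
    [0,0,-0.012,0,0,0,-1],
    [0,0,0,0,0,0,-1],
    [-0.0043,-0.018,0,0,0,0,-1],
    [-0.0045,-0.026,0,0,0,0,-1],
    [-0.0045,-0.026,0,0,0,0,-1],
    [-0.004,-0.018,0,0,0,0,-1],
    [0,0,0,0,0,0,-1],
  ],
)

```text
t: 14.8
tcp_pos: [0.5332, 0.1401, 0.2044]
tool_rot: [1.0, 0.001, -0.001, -0.0]
force: [0.1, 0.3, -1.6]
finger_gap: 0.246
gripper_force: 39.5
```

Call:
drive_tool(
  plan=[
    [0,0,0,0,0,0,-1],
    [0,0,0,0,0,0,-1],
    [0,0,0.005,0,0,0,-1],
    [0,0,0.005,0,0,0,-1],
    [0,0,0.004,0,0,0,-1],
    [0,0,0.003,0,0,0,-1],
    [0,0,0,0,0,0,-1],
    [0,0,0,0,0,0,-1],
  ],
)

```text
t: 15.6
tcp_pos: [0.5345, 0.1381, 0.1877]
tool_rot: [1.0, -0.0, -0.0, 0.0]
force: [-0.2, -0.1, -1.3]
finger_gap: 0.247
gripper_force: 39.5
```

Call:
drive_tool(
  plan=[
    [0,0,0.003,0,0,0,-1],
    [0,0,0.003,0,0,0,-1],
    [0,0,0,0,0,0,-1],
  ],
)

```text
t: 15.9
tcp_pos: [0.5342, 0.1382, 0.1814]
tool_rot: [1.0, -0.0, -0.0, 0.0]
force: [0.1, 0.1, -0.8]
finger_gap: 0.242
gripper_force: 39.5
```

Call:
drive_tool(
  plan=[
    [0,0,0.004,0,0,0,-1],
    [0,0,0.004,0,0,0,-1],
    [0,0,0.004,0,0,0,-1],
    [0,0,0.004,0,0,0,-1],
    [0,0,0.003,0,0,0,-1],
    [0,0,0,0,0,0,-1],
    [0,0,0,0,0,0,-1],
  ],
)

```text
t: 16.6
tcp_pos: [0.5345, 0.1381, 0.1627]
tool_rot: [1.0, -0.0, -0.0, 0.0]
force: [0.1, -0.9, -1.2]
finger_gap: 0.241
gripper_force: 39.5
```

Call:
drive_tool(
  plan=[
    [0,0,0.002,0,0,0,-1],
    [0,0,0.002,0,0,0,-1],
    [0,0,0.002,0,0,0,-1],
    [0,0,0,0,0,0,-1],
    [0,0,0,0,0,0,-1],
  ],
)

```text
t: 17.1
tcp_pos: [0.5345, 0.1382, 0.1568]
tool_rot: [1.0, -0.0, -0.0, -0.0]
force: [0.8, -0.1, -1.8]
finger_gap: 0.245
gripper_force: 39.5
```

Call:
drive_tool(
  plan=[
    [0,0,0.001,0,0,0,-1],
    [0,0,0.001,0,0,0,-1],
    [0,0,0.001,0,0,0,-1],
    [0,0,0,0,0,0,-1],
    [0,0,0,0,0,0,-1],
  ],
)

```text
t: 17.6
tcp_pos: [0.5347, 0.1382, 0.154]
tool_rot: [1.0, -0.0, 0.0, -0.0]
force: [0.7, -0.4, 1.3]
finger_gap: 0.245
gripper_force: 39.6
```

The floor is felt at TCP z of about 0.1557, so this is the 36 mm well. I'll press slightly to about 3 N, let go, and back off straight up.

Call:
drive_tool(
  plan=[
    [0,0,0.001,0,0,0,-1],
    [0,0,0,0,0,0,-1],
    [0,0,0,0,0,0,-1],
  ],
)

```text
t: 17.9
tcp_pos: [0.5347, 0.1382, 0.153]
tool_rot: [1.0, -0.0, 0.0, -0.0]
force: [0.4, 0.5, 1.2]
finger_gap: 0.247
gripper_force: 39.7
```

Call:
drive_tool(
  plan=[
    [0,0,0,0,0,0,-0.45],
    [0,0,0,0,0,0,-0.3],
    [0,0,0,0,0,0,-0.1],
    [0,0,0,0,0,0,0.3],
    [0,0,0,0,0,0,0.6],
    [0,0,0,0,0,0,0.8],
    [0,0,0,0,0,0,0.8],
    [0,0,0,0,0,0,0.8],
  ],
  newtons=20,
)

```text
t: 18.7
tcp_pos: [0.5345, 0.1381, 0.1528]
tool_rot: [1.0, -0.0, -0.0, -0.0]
force: [0.0, -0.4, 1.1]
finger_gap: 0.898
gripper_force: 0.0
```

Run:
```python
from h import *
S=snap('scene');D=snap('side')
cv2.imwrite('pics/rel.png',np.hstack([cv2.resize(S['image'][80:230,260:400],(400,430),interpolation=2),cv2.resize(D['image'][60:210,130:270],(400,430),interpolation=2)])[...,::-1])
```

```text
(no output)
```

View pics/rel.png

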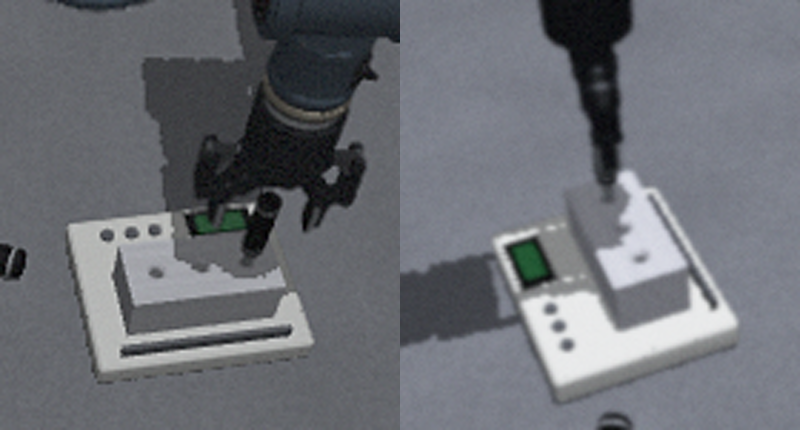

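The probe stands in the well at crop (262,235) with both fingers clear of it. I'll retreat straight up.

Call:
drive_tool(
  plan=[
    [0,0,-0.005,0,0,0,0.8],
    [0,0,-0.015,0,0,0,0.8],
    [0,0,-0.02,0,0,0,0.8],
    [0,0,-0.025,0,0,0,0.8],
    [0,0,-0.025,0,0,0,0.8],
    [0,0,-0.025,0,0,0,0.8],
    [0,0,-0.015,0,0,0,0.8],
    [0,0,0,0,0,0,0.8],
    [0,0,0,0,0,0,0.8],
  ],
)

```text
t: 19.7
tcp_pos: [0.5342, 0.1382, 0.2828]
tool_rot: [1.0, -0.0, 0.0, -0.0]
force: [-0.6, -0.6, -0.3]
finger_gap: 0.9
gripper_force: 0.0
```

Run:
```python
from h import *
s=manip.sense();print(s['t'],s['force'])
for n in('scene','side'):
    d=snap(n);P=cloud(d)
    m=(np.abs(P[...,0]-.534)<.03)&(np.abs(P[...,1]-.138)<.035)&(P[...,2]>.095)&(P[...,2]<.2)
    Q=P[m];print(n,len(Q),Q[:,2].min(),Q[:,2].max(),Q[Q[:,2]>.180].mean(0),Q[Q[:,2]<.13].mean(0))
```

```text
19.7 [-0.61544828 -0.63149028 -0.33052169]
scene 197 0.09695479387520933 0.18835542456819332 [0.54013994 0.1407246  0.18518957] [0.54130077 0.1369109  0.11780297]
side 225 0.09615826140347572 0.18989677095311086 [0.53969767 0.13419003 0.18599053] [0.53497893 0.13158589 0.11703683]
```

The top is at 0.188 m, exactly what standing on a 36 mm floor with about 1 mm of spring gives.

```bash
python3 -c "
from station import manip
print(manip.sign_off())"
```

```text
the job is handed in; nothing more can be done
None
```

The probe is left standing free on the floor of the 36 mm well (the +y-most one; the middle well felt 28 mm deep, and the third had no floor down to 39 mm, so it is the 44 mm one), and I handed the job in at about 20 s; both large look-alikes toppled onto the bench early on, already leaning in a picture from before the gripper came down near them, so apparently not from contact, and I left them lying.

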